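Hold a pine strip on the sawing board, ready for the cut

ROBOT

A 7-joint arm with a two-finger parallel gripper is mounted at the origin on the work surface. World frame = base frame: x ahead of the robot, y to its left, z up, the work surface at z = 0. Lengths are in mm, angles in rad, forces in N, time in s.
With the tool pointing down it reaches from about 425 to 925 mm from the base axis. Payload 6.8 kg.
Tool frame: the origin (TCP) lies on the mounting face of the last link; the fingertips stand 173 mm ahead of it and the grasp point (between the pads) lies 155 mm ahead of it; z points along the fingers, y is the line along which they close (so a half turn about z gives the same grasp; the last joint's range is limited). The gripper opens to 85 mm and grips with 20 to 120 N. Pads are 22 mm wide; open, the fingers measure 114 mm over their backs; the gripper's body (76 mm by 85 mm) begins 54 mm behind the grasp point. The pads swing forward as they close: fully open they stand 13 mm farther back than shut.
Start: joints at [1.082, 0.477, 0.022, 1.555, -0.011, 1.109, -0.083], TCP at [250.879, -626.66, 404.708] pointing down, gripper open.
Joint ranges: [-2.96, 2.96], [-0.34, 2.1], [-1.41, 1.46], [0.24, 2.44], [-1.37, 4.51], [0.17, 1.92], [-2.96, 2.96]. Speed limits (rad/s): [2.39, 2.39, 3.14, 3.14, 3.14, 3.14, 3.14].

INTERFACE

Orientations are given as a unit quaternion [x, y, z, w].
In Python, from station import ctrl gives the robot as it stands.
- The arm moves only by the tool step_hand, called after ">>>" by a JSON object that holds its "name" and its "arguments". Schema: {"type":"object","properties":{"plan":{"type":"string"},"squeeze":{"type":"number"},"only":{"type":"string"},"quiet":{"type":"boolean"},"lines":{"type":"string"}},"required":["plan"],"additionalProperties":false}. plan is a string of 1 to 10 rows, parted by a bar, with the numbers parted by commas; each row has 5 numbers: the opening from 0.0 (shut) to 1.0 (fully open), then dx, dy, dz in mm, then a turn about the tool's z in rad; each row shifts and turns the commanded pose from where the row before left it, along the tool's axes as they then stand; what a row does not reach is not made up. A row lasts 1/12 s, in which the tool goes at most 41.7 mm and 0.125 rad, less where a joint would pass 70% of its speed; a pose out of reach is approached as far as the arm can. The fingers move at their own pace and stop on an object; squeeze is the grip in N (left out, the last holds). Time passes only in rows, so rows that do not move let the fingers close. The tool returns the time, the measured TCP pose, the force, the opening and the grip force at its end. only (a regular expression) keeps the lines of the reply that match it, lines (a string "A,B") keeps lines A to B, and quiet returns only ok. Input that does not fit is refused with a message, and nothing moves.
- ctrl.sense(): the state, without advancing time (a new reading comes with each control period).
- ctrl.snapshot(name): name is "scene" or "side" or "wrist"; returns the picture (384x512x3 uint8, red, green, blue); there is no depth.
- ctrl.get_calibration(name): a dict with "fov_y" (degrees; the focal length in pixels is half the picture's height over the tangent of half this angle, whatever the lens; pixels are square), "cx", "cy" (the principal point, pixels), "eye" and "orientation" of the camera in the world. Camera axes: x right, y down, z forward; pixel columns grow to the right and rows downward; lengths in mm; the calibration is good to about 2 mm. A picture is of the moment at which its call begins: read the wrist's pose just before it. get_calibration takes no time and is no camera call; for the wrist camera it gives the pose at the moment of the call.
- ctrl.job_done(): hands the job in; it is judged then, once.
The state is a dict: "t": time; "q": joint angles; "qvel": joint speeds; "effort": joint torques, N m; "tool_pos": TCP position; "eef_rot": TCP orientation; "wrist_force": force on the tool from outside, world axes, zero at the start; "wrist_torque": the same for the moment, N m; "finger_gap": opening from 0.0 (shut) to 1.0 (fully open); "finger_force": force on a finger pad.
Only numpy, scipy, OpenCV 4.12 (cv2) and the standard library are available. Lean on these libraries where they do the work, as an engineer would, in place of code of your own. Each camera call takes 0.05 s, during which the arm holds its last target. There are 200 camera calls.

TASK

Take the loose pine strip from the bench, lay it flat on the sawing board, and bring it up against the fence with its end touching the stop block, the other end overhanging on the side away from the stop. Then press it with one firm push, slantwise down and forward, so that it is jammed against the fence and the bed together, with your fingers in front of the fence so that the overhanging end stays clear for the saw. Finish while holding that push, do not let go, and leave the saw, the tape measure and the glass casting where they are.

Things in the scene. Friction and masses are not known exactly. Their poses are not given: they have to be found in the camera images.
- strip: Loose strip of pale pine, 250 long (its x axis) by 44 wide (y) by 20 mm thick (z), 0.08 to 0.16 kg, lying flat on the bench to the robot's right. Origin: centre of its underside as it lies at the start. Both faces, ends and edges are alike.
- strip_center (a point): Centre of the strip's volume, 10 mm above its origin; same axes.
- sawing_board: Sawing board screwed to the bench: plywood bed 200 (x) by 280 (y) by 18 mm thick, a wooden fence along its far side. Origin: centre of the bed's underside, on the bench. x points across the bed to the fence, away from the robot; y along the fence towards the stop block; z up. Yaw within about 0.3 rad of the world's axes.
- bed: The plywood bed of the sawing board, sanded smooth (friction about 0.35); origin at the centre of its top face, same axes as the sawing board: top face x -100 to 100, y -140 to 140, z = 0 mm.
- fence: Straight wooden fence on the bed, 240 long, 30 thick, 36 mm high. Origin: on the bed's top at the foot of the middle of its near face (the face the strip is pressed against), 65 mm in x and 20 mm in y from the bed's centre; axes as the sawing board: near face x = 0, y -120 to 120, z 0 to 36 mm. The bed runs to x = -165 on the near side and 40 mm in -y past the fence's end.
- stop_block: Dark wooden block clamped to the fence near its +y end; fixed. Origin: on the bed, in the corner between its flat stop face (facing -y; the strip's end goes there) and the fence's near face; axes as the fence. Block x -28 to 0, y 0 to 38, z 0 to 34 mm. Its C-clamp, at y 13 to 29, has its bow at z 63 mm, its screw out to x = -84 mm. A strip home on it overhangs the fence's end by 50 to 90 mm.
- tenon_saw: Bystander: back saw lying flat on the bench left of the sawing board, 375 long (along its x, handle to -x) by 100 mm wide, 20 mm high. Origin: on the bench, in the middle of the saw's width, 150 mm from the blade's toe.
- tape_measure: Bystander: yellow tape measure, 72 x 66 x 36 mm, behind the sawing board. Origin: centre of its underside.
- glass_casting: Bystander: frosted glass spool, 130 mm high, 144 mm across its foot, standing at the far left. Origin: centre of its underside.

How it is judged (in metres and radians):
On the way:
1. the strip lies flat on the bed, on the near side of the fence (z of strip_center in the frame of bed between 0.007 and 0.013 m and x of strip_center in the frame of fence between -0.17 and -0.018 m and contact force between strip and bed above 0.3 N), for 0.2 s.
At the end, for the whole second after the job is handed in: For the last second the strip lies still and flat, against the fence within 2.5 mm and 0.025 rad, end within 3 mm of the stop; the fingers, in front of the fence, push it (over 4 N) so it bears on the fence with over 3 N and the bed with over 4 N. Bystanders moved under 30 mm (z of strip_center in the frame of bed between 0.007 and 0.013 m and angle between the x axis of strip and the y axis of fence, either way round below 0.025 rad and x of strip_center in the frame of fence between -0.0245 and -0.0195 m and y of strip_center in the frame of stop_block between -0.128 and -0.122 m and contact force between strip and fence above 3 N and contact force between strip and bed above 4 N and contact force between the fingers and strip above 4 N and y of the grasp point in the frame of fence above -0.115 m and linear speed of strip below 0.01 m/s and distance of each of tenon_saw, tape_measure, glass_casting from where it was at the start of the episode below 0.03 m); the arm keeps its last pose, push and grip.
It fails at once if the saw is disturbed (distance of tenon_saw from where it was at the start of the episode above 0.03 m).
It fails at once if the tape measure is disturbed (distance of tape_measure from where it was at the start of the episode above 0.03 m).
It fails at once if the glass casting is disturbed (distance of glass_casting from where it was at the start of the episode above 0.03 m).
It also fails if it takes over 69 s, if anything falls off the work surface, if the arm or the gripper's body presses on something with over 40 N, if the wrist force passes 120 N, or if a joint passes its speed limit or range.

## Working session

There is one attempt and no reset: what is moved stays moved. The work goes in short steps, Python scripts to look and compute and a tool call to move; the robot and the scene stay as the last step left them, time stands still between calls to the robot, and variables do not carry over. Pictures are saved under pics/ and viewed, at most 10 in all, crops included, and the job is handed in when it is done.

```bash
ls; mkdir -p pics
```

Run:
```python
from station import ctrl
import cv2
s=ctrl.sense(); print(s)
for n in ["scene","side","wrist"]:
    c=ctrl.get_calibration(n); print(n,c)
    cv2.imwrite(f"pics/{n}0.png",ctrl.snapshot(n)[:,:,::-1])
```

```text
pics
station.py
{'t': 0.0, 'q': array([ 1.08192564,  0.47782614,  0.02235939,  1.55647745, -0.01148005,
        1.10932048, -0.08308662]), 'qvel': array([ 0.00019582, -0.00047088,  0.00029433,  0.00090543,  0.00036056,
       -0.00122159, -0.00010853]), 'effort': array([-1.24675244e-03, -5.96459699e+01,  1.60714701e+00, -2.81201327e+01,
        1.24574019e-02,  9.35408782e-03,  8.25244172e-06]), 'tool_pos': array([ 250.74305601, -626.39274125,  403.69737601]), 'eef_rot': array([ 9.81928468e-01,  1.89250044e-01, -2.62700819e-04, -9.14496455e-04]), 'wrist_force': array([ 0.4165418 , -0.46254533, -0.46894945]), 'wrist_torque': array([-0.02618577,  0.02382441,  0.04555858]), 'finger_force': 0.0, 'finger_gap': 0.9980213193225015}
scene {'fov_y': 55.42677271261017, 'cx': 263.3707517645781, 'cy': 193.58893496633138, 'eye': array([ 925.78432053, -566.23895844,  689.2372849 ]), 'orientation': array([ 0.88381117,  0.23507743, -0.11151189, -0.38882068])}
side {'fov_y': 51.76579070377654, 'cx': 254.58078836542953, 'cy': 188.97481478558151, 'eye': array([ 327.55854467, -644.80045517,  869.67136788]), 'orientation': array([ 0.91694442, -0.18165315,  0.06382113, -0.3494881 ])}
wrist {'fov_y': 68.52901650441953, 'cx': 251.86891659466144, 'cy': 190.91955357216665, 'eye': array([ 312.69383097, -600.64222683,  373.12241564]), 'orientation': array([ 0.82059076, -0.55523109, -0.07657423,  0.1117391 ])}
```
View pics/scene0.png

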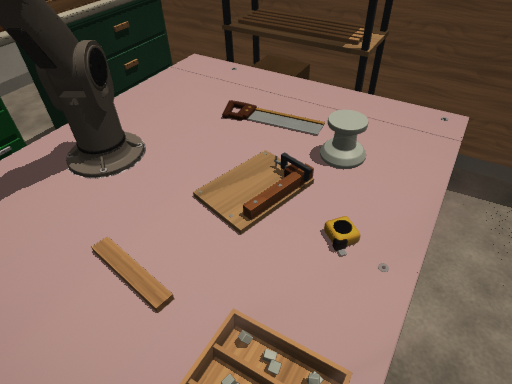

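View pics/side0.png

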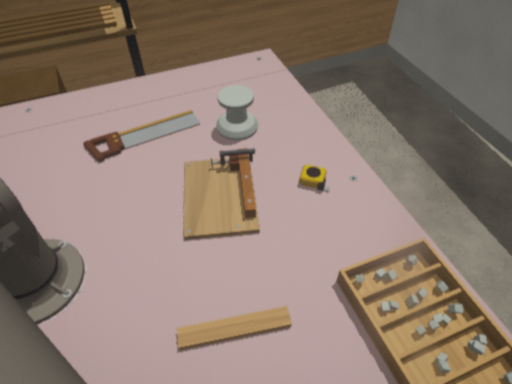

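View pics/wrist0.png

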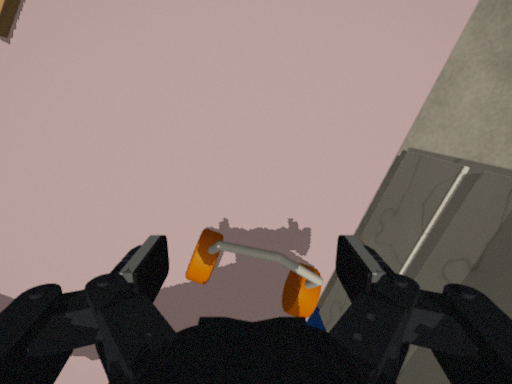

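The scene view shows the strip at (90–171, 238–307) and the board at (195–313, 152–226), with the stop and clamp near (292,165). In the side view the strip is at (178–291, 309–346) and the board at (182–257, 150–235). The wrist view shows only bench, earmuffs and a strip corner at top left. Next I'll enlarge crops to pick corners.

Create h.py:
```python
import numpy as np, cv2
from scipy.spatial.transform import Rotation as R
from station import ctrl
def ray(c,p,shape=(384,512)):
    f=shape[0]/2/np.tan(np.radians(c["fov_y"])/2)
    d=np.array([(p[0]-c["cx"])/f,(p[1]-c["cy"])/f,1.])
    d=R.from_quat(c["orientation"]).apply(d)
    return np.array(c["eye"]),d/np.linalg.norm(d)
def plane(c,p,z):
    e,d=ray(c,p); return e+d*(z-e[2])/d[2]
def tri(c1,p1,c2,p2):
    e1,d1=ray(c1,p1); e2,d2=ray(c2,p2)
    s=np.linalg.lstsq(np.c_[d1,-d2],e2-e1,rcond=None)[0]
    a,b=e1+d1*s[0],e2+d2*s[1]
    return (a+b)/2,np.linalg.norm(a-b)
def proj(c,P):
    f=192/np.tan(np.radians(c["fov_y"])/2)
    v=R.from_quat(c["orientation"]).inv().apply(np.array(P)-c["eye"])
    return np.array([c["cx"]+f*v[0]/v[2],c["cy"]+f*v[1]/v[2]])
```

Run:
```python
from h import *
a=cv2.imread("pics/scene0.png");b=cv2.imread("pics/side0.png")
def crop(im,x,y,w,h,W): return cv2.resize(im[y:y+h,x:x+w],(W,int(h*W/w)),interpolation=cv2.INTER_CUBIC)
m=np.zeros((600,800,3),np.uint8)
for im,x,y,w,h,X,Y in [(a,85,230,100,75,0,0),(a,185,140,133,100,400,0),(b,170,300,133,100,0,300),(b,170,138,133,100,400,300)]:
    m[Y:Y+300,X:X+400]=crop(im,x,y,w,h,400)[:300]
cv2.imwrite("pics/mos.png",m)
for n,im,roi in [("scene",a,(85,230,100,85)),("side",b,(170,300,133,60)),("scene",a,(185,140,140,100)),("side",b,(170,138,95,105))]:
    x,y,w,h=roi; hsv=cv2.cvtColor(im[y:y+h,x:x+w],cv2.COLOR_BGR2HSV)
    k=((hsv[...,0]<28)&(hsv[...,1]>85)).astype(np.uint8)
    c=max(cv2.findContours(k,0,cv2.CHAIN_APPROX_NONE)[0],key=cv2.contourArea)
    p=cv2.approxPolyDP(c,2.0,True)[:,0]+[x,y]
    print(n,p.tolist())
```

```text
scene [[91, 246], [93, 251], [157, 312], [173, 299], [172, 293], [107, 236]]
side [[290, 320], [286, 307], [181, 327], [177, 329], [178, 347], [181, 349], [289, 326]]
scene [[313, 168], [305, 163], [312, 171], [309, 179], [304, 181], [303, 170], [288, 163], [288, 166], [282, 169], [273, 160], [275, 156], [264, 150], [193, 191], [193, 194], [242, 233], [311, 184]]
side [[247, 154], [232, 155], [229, 164], [214, 164], [212, 167], [210, 161], [191, 162], [189, 167], [185, 163], [186, 238], [258, 231]]
```

View pics/mos.png

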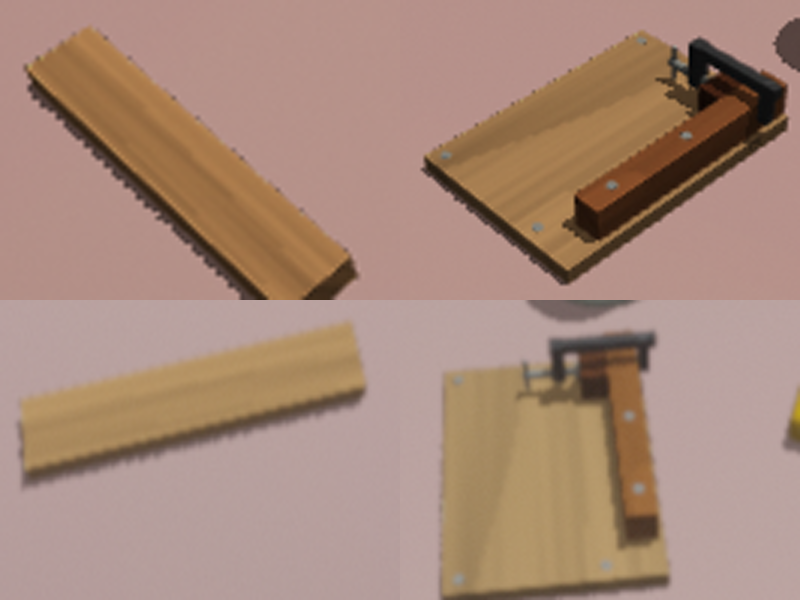

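The mosaic shows the strip's top corners, the bed's corners, and the fence's -y end clearly in both views. I'll triangulate them.

Run:
```python
from h import *
a=ctrl.get_calibration("scene");b=ctrl.get_calibration("side")
np.set_printoptions(precision=1,suppress=True)
D=dict(s_nr_py=((108,237),(177.3,328.6)),s_nr_my=((91.2,247),(178.3,347.6)),s_far_py=((173,296.2),(286.4,306.2)),s_far_my=((155,309.5),(291.4,324.6)),
b_nr_py=((264.8,151),(184.3,162.3)),b_nr_my=((193.3,192.2),(184.3,236.8)),b_far_my=((239.9,229.8),(259.1,230.1)),
f_near=((243.9,203.8),(246.5,210.2)),f_far=((252.8,209.2),(255.5,208.8)))
for k,(p,q) in D.items():
    z=20 if k[0]=='s' else 18 if k[0]=='b' else 54
    print(k,*tri(a,p,b,q),plane(a,p,z)[:2],plane(b,q,z)[:2])
print("stop top edge side view",plane(b,(229.8,162.9),52)[:2],plane(b,(238.6,161.9),52)[:2])
```

```text
s_nr_py [ 293.9 -253.4   15.9] 1.735614309132424 [ 297.5 -254.4] [ 294.1 -256.2]
s_nr_my [ 285.4 -295.9   18.3] 0.9240612771933692 [ 286.8 -296.1] [ 285.5 -297.1]
s_far_py [ 538.8 -298.4   12.7] 1.7922883964330063 [ 543.1 -302.3] [ 537.  -300.4]
s_far_my [ 529.6 -342.7   16.8] 0.694989103344293 [ 531.6 -344.1] [ 528.9 -343.5]
b_nr_py [448.2 246.4  14.3] 1.5841976824855937 [451.1 240.7] [447.9 243.7]
b_nr_my [373.9 -21.5  15.4] 2.1726375259709774 [375.6 -22.2] [373.6 -24.7]
b_far_my [562.5 -76.9  16.6] 3.4252140032497027 [562.9 -75.8] [561.8 -79.9]
f_near [546.  -29.9  56.7] 6.196012515607688 [543.6 -23.6] [545.9 -31.8]
f_far [571.6 -29.7  50. ] 6.174033779645003 [573.1 -29.1] [569.6 -36.5]
stop top edge side view [566.  153.9] [591.3 147.8]
```

Heights are 13–18 for the strip and about 15 and 54 for bed and fence, and the sizes match. The strip centre is about (412,-299) with yaw -0.186. The board yaw is about -0.28 and the fence origin about (574,83). The stop is at about y=67 in the fence frame. Now moving above the strip.

>>> {"name": "step_hand", "arguments": {"plan": "1,0,0,0,0.1134 | 1,0,0,0,0.1134 | 1,0,0,0,0.1134 | 1,0,0,0,0.1134 | 1,0,0,0,0.1134 | 1,10,-35,10,0 | 1,10,-35,10,0 | 1,10,-35,10,0 | 1,10,-35,10,0 | 1,10,-35,10,0"}}

```text
t: 0.98
tool_pos: [332.8, -462.2, 354.1]
eef_rot: [0.996, -0.093, -0.0, -0.0]
wrist_force: [0.8, 0.4, -0.8]
finger_gap: 1.002
finger_force: 0.0
```

>>> {"name": "step_hand", "arguments": {"plan": "1,10,-35,10,0 | 1,10,-35,10,0 | 1,10,-35,10,0 | 1,10,-35,10,0 | 1,8,-36,4,0 | 1,0,0,0,0 | 1,0,0,0,0 | 1,0,0,0,0"}}

```text
t: 1.65
tool_pos: [412.0, -300.2, 310.8]
eef_rot: [0.996, -0.093, -0.0, 0.0]
wrist_force: [-0.0, 0.6, -0.4]
finger_gap: 0.999
finger_force: 0.0
```

Run:
```python
from h import *
s=ctrl.sense();c=ctrl.get_calibration("wrist");im=ctrl.snapshot("wrist")[:,:,::-1];cv2.imwrite("pics/w1.png",im)
print(s["tool_pos"],s["eef_rot"],s["q"])
hsv=cv2.cvtColor(im,cv2.COLOR_BGR2HSV)
k=((hsv[...,0]<28)&(hsv[...,1]>85)&(hsv[...,2]>50)).astype(np.uint8)
cc=max(cv2.findContours(k,0,2)[0],key=cv2.contourArea)
p=cv2.approxPolyDP(cc,4,True)[:,0]; print(cv2.contourArea(cc))
for q in p: print(q,plane(c,q,20).round(1))
```

```text
[ 412.04933022 -300.17912849  310.75684547] [ 9.95679160e-01 -9.28598798e-02 -7.89099998e-05  2.14867504e-04] [ 0.49060268  0.32598693  0.01970227  2.03641026 -0.00832789  0.77924226
 -1.24159172]
11608.5
[224  44] [ 536.1 -299.6   20. ]
[231 299] [ 292.4 -254.7   20. ]
[270 299] [ 284.6 -295.8   20. ]
[275  45] [ 527.5 -341.4   20. ]
```

View pics/w1.png

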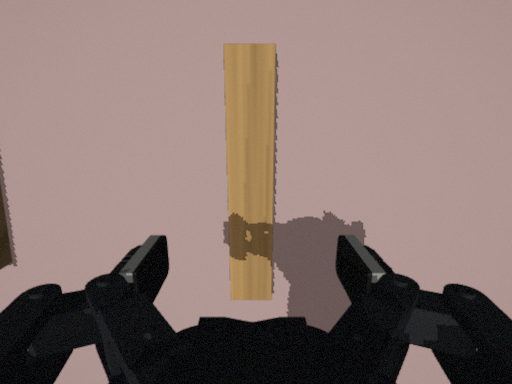

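The wrist view confirms it: the strip runs from (224,44) to (270,299), centred about 2 mm from the tool axis. Descending to grasp.

>>> {"name": "step_hand", "arguments": {"plan": "1,-2,-2,35,0 | 1,0,0,35,0 | 1,0,0,35,0 | 1,0,0,20,0 | 1,0,0,14,0 | 1,0,0,0,0 | 0,0,0,0,0 | 0,0,0,0,0 | 0,0,0,0,0 | 0,0,0,0,0", "squeeze": 50}}

```text
t: 2.53
tool_pos: [411.0, -298.2, 173.2]
eef_rot: [0.996, -0.093, 0.001, 0.001]
wrist_force: [-1.2, -0.3, 3.0]
finger_gap: 0.499
finger_force: 51.0
```

>>> {"name": "step_hand", "arguments": {"plan": "0,0,0,0,0 | 0,0,0,0,0 | 0,0,0,0,0 | 0,0,0,0,0 | 0,0,0,-20,0 | 0,0,0,-35,0 | 0,0,0,-35,0 | 0,0,0,-10,0 | 0,0,0,0,0 | 0,0,0,0,0"}}

```text
t: 3.37
tool_pos: [410.5, -297.5, 272.1]
eef_rot: [0.996, -0.093, 0.001, 0.0]
wrist_force: [0.6, 0.2, -2.2]
finger_gap: 0.5
finger_force: 51.3
```

>>> {"name": "step_hand", "arguments": {"plan": "0,3,-38,-3,0 | 0,3,-38,-3,0 | 0,3,-38,-3,0 | 0,3,-38,-3,0 | 0,3,-38,-3,0 | 0,3,-38,-3,0 | 0,3,-38,-3,0 | 0,2,-38,0,0 | 0,2,-38,0,0 | 0,0,0,0,0"}}

```text
t: 4.2
tool_pos: [499.1, 42.3, 291.3]
eef_rot: [0.996, -0.088, -0.0, -0.002]
wrist_force: [0.5, 0.9, -0.6]
finger_gap: 0.503
finger_force: 51.4
```

>>> {"name": "step_hand", "arguments": {"plan": "0,0,0,0,-0.123 | 0,0,0,0,-0.123 | 0,0,0,0,-0.123 | 0,0,0,0,-0.123 | 0,0,0,0,-0.123 | 0,0,0,0,-0.123 | 0,0,0,0,-0.123 | 0,0,0,0,-0.123 | 0,0,0,0,-0.123 | 0,0,0,0,-0.123"}}

```text
t: 5.03
tool_pos: [497.6, 33.6, 290.7]
eef_rot: [0.865, 0.501, -0.002, -0.001]
wrist_force: [-0.1, -0.2, 0.2]
finger_gap: 0.504
finger_force: 51.3
```

>>> {"name": "step_hand", "arguments": {"plan": "0,0,0,0,-0.123 | 0,0,0,0,-0.123 | 0,0,0,0,0 | 0,0,0,0,0"}}

```text
t: 5.37
tool_pos: [497.9, 33.5, 291.2]
eef_rot: [0.8, 0.6, -0.001, -0.001]
wrist_force: [-1.0, -0.2, -1.1]
finger_gap: 0.5
finger_force: 51.4
```

Run:
```python
from h import *
print(ctrl.get_calibration("wrist"),ctrl.sense()["tool_pos"])
im=ctrl.snapshot("wrist")[:,:,::-1];cv2.imwrite("pics/w2.png",im)
```

```text
{'fov_y': 68.52901650441953, 'cx': 251.86891659466144, 'cy': 190.91955357216665, 'eye': array([515.79478153,  99.16326415, 260.48204916]), 'orientation': array([ 0.98077187, -0.14039802, -0.02077871,  0.13395218])} [497.86792885  33.53025247 291.21044426]
```

View pics/w2.png

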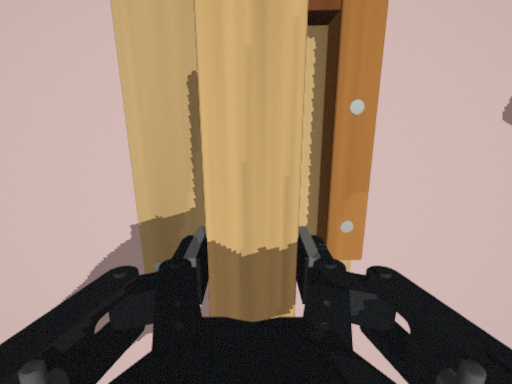

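The wrist view shows the strip held above the bed. The fence's top near edge runs from (341,12) to (328,258). The stop face has its top edge at row ~10 and its foot at row ~23. Casting these to the known heights and checking against the other views.

Run:
```python
from h import *
c=ctrl.get_calibration("wrist")
A=plane(c,(341,12),54);B=plane(c,(328,258),54);S=plane(c,(325,11),52);F=plane(c,(318,24),18)
print(A,B,S,F)
d=(A-B)[:2];print("yaw",-np.arctan2(d[0],d[1]),np.linalg.norm(d))
u=d/np.linalg.norm(d)
for P in (S,F): print("along from fence end",(P-B)[:2]@u)
sd=ctrl.get_calibration("side")
# check of edge against the side view: end corner seen at 246.5,210.2
print(proj(sd,B), proj(ctrl.get_calibration("scene"),B))
T=np.array([497.9,33.5]);n=np.array([u[1],-u[0]])
print("tool in fence-end frame x,y",(T-B[:2])@n,(T-B[:2])@u)
r=R.from_quat(ctrl.sense()["eef_rot"]).as_matrix();print("tool x angle",np.arctan2(r[1,0],r[0,0]),"u angle",np.arctan2(u[1],u[0]))
```

```text
[588.35603557 143.1656067   54.        ] [542.86609454 -27.83767073  54.        ] [579.16134476 147.09734366  52.        ] [582.41935657 147.79570538  18.        ]
yaw -0.2599966441668265 176.95043267998983
along from fence end 178.3862809036659
along from fence end 179.89873218089232
[244.86920053 209.46958331] [242.76006167 204.73151589]
tool in fence-end frame x,y -59.22334523177484 47.71640061869718
tool x angle 1.2857393801715702 u angle 1.3107996826280701
```

Stop is ~180 mm from the fence's end (overhang ~70, as expected) and the strip is about 59 mm from the fence, so I'll lower it onto the bed.

>>> {"name": "step_hand", "arguments": {"plan": "0,0,0,30,0 | 0,0,0,30,0 | 0,0,0,25,0 | 0,0,0,8,0 | 0,0,0,3,0 | 0,0,0,2,0 | 0,0,0,0,0 | 0,0,0,0,0"}}

```text
t: 6.08
tool_pos: [499.1, 34.1, 195.9]
eef_rot: [0.799, 0.601, 0.001, 0.001]
wrist_force: [-0.0, 0.3, -0.9]
finger_gap: 0.498
finger_force: 51.3
```

>>> {"name": "step_hand", "arguments": {"plan": "0,0,0,1.5,0 | 0,0,0,0,0 | 0,0,0,0,0"}}

```text
t: 6.33
tool_pos: [498.6, 33.9, 193.7]
eef_rot: [0.799, 0.601, 0.0, 0.0]
wrist_force: [-0.9, -0.4, -0.9]
finger_gap: 0.501
finger_force: 51.3
```

>>> {"name": "step_hand", "arguments": {"plan": "0,0,0,1.5,0 | 0,0,0,0,0 | 0,0,0,0,0 | 0,0,0,0,0"}}

```text
t: 6.67
tool_pos: [498.5, 33.9, 191.7]
eef_rot: [0.799, 0.601, -0.0, -0.0]
wrist_force: [0.1, -0.3, -0.5]
finger_gap: 0.501
finger_force: 51.3
```

>>> {"name": "step_hand", "arguments": {"plan": "0,0,0,1,0 | 0,0,0,0,0 | 0,0,0,0,0"}}

```text
t: 6.92
tool_pos: [498.5, 34.0, 191.2]
eef_rot: [0.799, 0.601, 0.0, 0.0]
wrist_force: [-2.4, -0.5, 6.4]
finger_gap: 0.502
finger_force: 52.3
```

>>> {"name": "step_hand", "arguments": {"plan": "0,0,0,1,0 | 0,0,0,0,0 | 0,0,0,0,0"}}

```text
t: 7.17
tool_pos: [498.5, 34.1, 191.1]
eef_rot: [0.799, 0.601, -0.0, 0.0]
wrist_force: [-5.8, -0.8, 19.9]
finger_gap: 0.505
finger_force: 53.9
```

>>> {"name": "step_hand", "arguments": {"plan": "0.5,0,0,-1.5,0 | 0.68,0,0,0,0 | 0.68,0,0,0,0 | 0.68,0,0,0,0 | 0.68,0,0,-10,0 | 0.68,0,0,-30,0 | 0.3,0,0,-10,0 | 0,0,-25,0,0 | 0,0,-27,0,0 | 0,0,0,0,0", "squeeze": 30}}

```text
t: 8.0
tool_pos: [444.3, 49.1, 241.2]
eef_rot: [0.798, 0.602, -0.002, -0.001]
wrist_force: [0.3, -1.0, -0.2]
finger_gap: 0.118
finger_force: 0.0
```

>>> {"name": "step_hand", "arguments": {"plan": "0,0,0,0,0 | 0,0,0,0,0 | 0,0,0,0,0 | 0,0,0,0,0 | 0,0,0,20,0 | 0,0,0,20,0 | 0,0,0,0,0 | 0,0,0,0,0"}}

```text
t: 8.67
tool_pos: [448.5, 48.2, 200.6]
eef_rot: [0.799, 0.601, -0.001, -0.001]
wrist_force: [-0.8, 0.7, -0.1]
finger_gap: -0.004
finger_force: 0.0
```

>>> {"name": "step_hand", "arguments": {"plan": "0,0,0,5,0 | 0,0,5,0,0 | 0,0,5,0,0 | 0,0,5,0,0 | 0,0,5,0,0 | 0,0,5,0,0 | 0,0,5,0,0 | 0,0,5,0,0 | 0,0,0,0,0 | 0,0,0,0,0"}}

```text
t: 9.5
tool_pos: [482.5, 38.5, 196.2]
eef_rot: [0.799, 0.601, 0.0, 0.0]
wrist_force: [0.0, -0.3, -0.1]
finger_gap: 0.004
finger_force: 0.0
```

Run:
```python
from h import *
im=ctrl.snapshot("side");cv2.imwrite("pics/s3.png",cv2.resize(im[130:250,150:310,::-1],(640,480),interpolation=2))
```

```text
(no output)
```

View pics/s3.png

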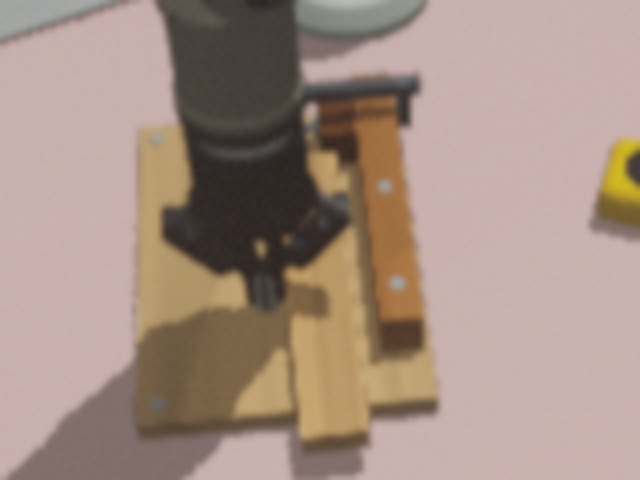

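The side view shows the closed fingers at the strip's near edge. The strip is flat, about parallel to the fence with a ~15–20 mm gap, and its end is near the stop. Continuing the push.

>>> {"name": "step_hand", "arguments": {"plan": "0,0,4,0,0 | 0,0,4,0,0 | 0,0,4,0,0 | 0,0,0,0,0 | 0,0,0,0,0"}}

```text
t: 9.97
tool_pos: [494.0, 35.2, 196.2]
eef_rot: [0.799, 0.601, 0.0, 0.0]
wrist_force: [-0.4, -0.1, -0.0]
finger_gap: 0.001
finger_force: 0.0
```

>>> {"name": "step_hand", "arguments": {"plan": "0,0,3,0,0 | 0,0,0,0,0 | 0,0,0,0,0"}}

```text
t: 10.22
tool_pos: [496.7, 34.5, 196.2]
eef_rot: [0.799, 0.601, 0.0, 0.0]
wrist_force: [0.1, -1.6, 1.2]
finger_gap: 0.002
finger_force: 0.0
```

>>> {"name": "step_hand", "arguments": {"plan": "0,0,3,0,0 | 0,0,0,0,0 | 0,0,0,0,0"}}

```text
t: 10.47
tool_pos: [499.0, 33.8, 196.1]
eef_rot: [0.799, 0.601, -0.0, -0.0]
wrist_force: [-3.2, 0.9, 1.8]
finger_gap: 0.0
finger_force: 1.5
```

>>> {"name": "step_hand", "arguments": {"plan": "0,0,2,0,0 | 0,0,0,0,0 | 0,0,0,0,0"}}

```text
t: 10.72
tool_pos: [499.7, 33.8, 195.9]
eef_rot: [0.799, 0.602, -0.002, -0.001]
wrist_force: [-8.2, 3.1, 5.3]
finger_gap: -0.001
finger_force: 4.3
```

Run:
```python
from h import *
im=ctrl.snapshot("side");im2=ctrl.snapshot("scene")
m=np.hstack([cv2.resize(im[140:250,170:270,::-1],(400,440),interpolation=2),cv2.resize(im2[140:250,200:300,::-1],(400,440),interpolation=2)])
cv2.imwrite("pics/s4.png",m)
```

```text
(no output)
```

View pics/s4.png

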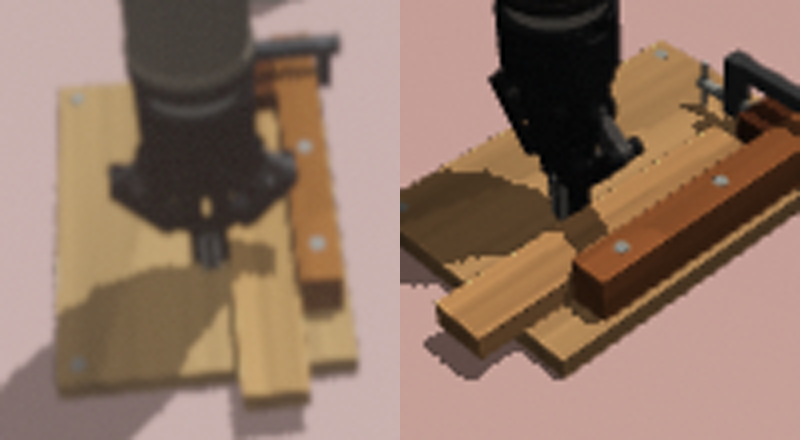

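The strip now bears on the fence (about 8 N) and its end overhangs. Going round to its free end to push it to the stop.

>>> {"name": "step_hand", "arguments": {"plan": "0,0,-10,0,0 | 0,0,-10,0,0 | 0,-38,0,0,0 | 0,-38,0,0,0 | 0,-38,0,0,0 | 0,-37,0,0,0 | 0,0,28,0,0 | 0,0,28,0,0 | 0,0,0,0,0 | 0,0,0,0,0"}}

```text
t: 11.65
tool_pos: [495.0, -122.4, 196.4]
eef_rot: [0.8, 0.601, 0.001, 0.001]
wrist_force: [-0.7, -0.8, -0.2]
finger_gap: -0.002
finger_force: 0.0
```

>>> {"name": "step_hand", "arguments": {"plan": "0,5,0,0,0 | 0,5,0,0,0 | 0,0,0,0,0 | 0,0,0,0,0"}}

```text
t: 11.98
tool_pos: [496.4, -111.3, 196.2]
eef_rot: [0.799, 0.602, -0.0, -0.0]
wrist_force: [-0.6, -0.4, -1.0]
finger_gap: -0.002
finger_force: 0.0
```

>>> {"name": "step_hand", "arguments": {"plan": "0,4,0,0,0 | 0,4,0,0,0 | 0,0,0,0,0 | 0,0,0,0,0"}}

```text
t: 12.32
tool_pos: [499.1, -104.3, 196.2]
eef_rot: [0.799, 0.601, 0.0, 0.0]
wrist_force: [0.3, -0.1, 0.6]
finger_gap: 0.003
finger_force: 0.0
```

>>> {"name": "step_hand", "arguments": {"plan": "0,4,0,0,0 | 0,0,0,0,0 | 0,0,0,0,0"}}

```text
t: 12.57
tool_pos: [499.9, -101.3, 196.1]
eef_rot: [0.799, 0.601, -0.001, 0.0]
wrist_force: [-1.8, -2.9, 0.7]
finger_gap: -0.001
finger_force: 1.5
```

>>> {"name": "step_hand", "arguments": {"plan": "0,3,0,0,0 | 0,0,0,0,0 | 0,0,0,0,0"}}

```text
t: 12.82
tool_pos: [500.1, -100.7, 196.1]
eef_rot: [0.8, 0.6, -0.002, 0.001]
wrist_force: [-3.2, -9.2, 3.2]
finger_gap: -0.001
finger_force: 5.1
```

>>> {"name": "step_hand", "arguments": {"plan": "0,3,0,0,0 | 0,0,0,0,0 | 0,0,0,0,0"}}

```text
t: 13.07
tool_pos: [500.4, -100.1, 196.2]
eef_rot: [0.801, 0.599, -0.004, 0.001]
wrist_force: [-4.6, -17.0, 5.4]
finger_gap: -0.002
finger_force: 8.6
```

It's on the stop (17 N, strip end where the measurements put it). Backing off and going over the strip to press on its top.

>>> {"name": "step_hand", "arguments": {"plan": "0,-12,0,0,0 | 0,0,-6,-22,0 | 0,0,0,-22,0 | 0,36,0,0,0 | 0,36,0,0,0 | 0,36,0,0,0 | 0,36,0,0,0 | 0,0,0,0,0 | 0,0,0,15,0 | 0,0,0,0,0"}}

```text
t: 13.9
tool_pos: [532.0, 34.4, 223.6]
eef_rot: [0.799, 0.602, -0.001, -0.001]
wrist_force: [-0.5, 0.5, -0.1]
finger_gap: 0.003
finger_force: 0.0
```

>>> {"name": "step_hand", "arguments": {"plan": "0,0,0,8,0 | 0,0,0,0,0 | 0,0,0,0,0"}}

```text
t: 14.15
tool_pos: [532.5, 32.9, 217.0]
eef_rot: [0.799, 0.601, -0.0, -0.0]
wrist_force: [-0.7, 0.1, 1.1]
finger_gap: 0.006
finger_force: 0.0
```

Run:
```python
from h import *
im=ctrl.snapshot("side");im2=ctrl.snapshot("scene")
m=np.hstack([cv2.resize(im[140:250,170:270,::-1],(400,440),interpolation=2),cv2.resize(im2[140:250,200:300,::-1],(400,440),interpolation=2)])
cv2.imwrite("pics/s5.png",m)
```

```text
(no output)
```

View pics/s5.png

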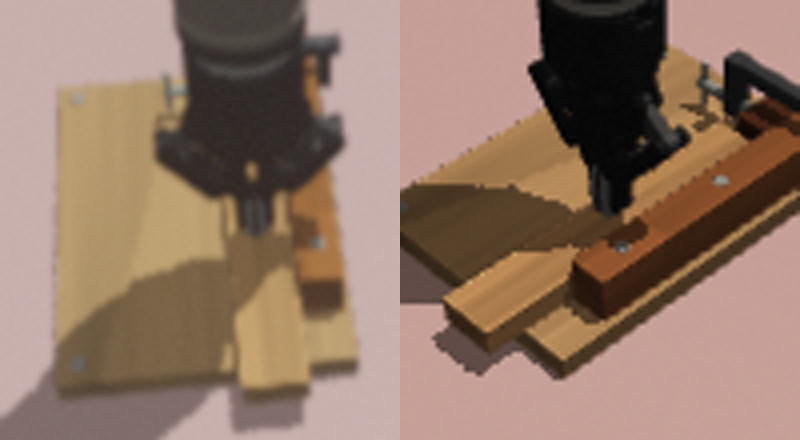

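The fingers stand above the strip in front of the fence. The strip is parallel to the fence and its end overhangs free. Pressing down, then forward.

>>> {"name": "step_hand", "arguments": {"plan": "0,0,0,3,0 | 0,0,0,2,0 | 0,0,0,0,0 | 0,0,0,0,0"}}

```text
t: 14.58
tool_pos: [532.6, 33.4, 212.1]
eef_rot: [0.799, 0.601, -0.0, -0.0]
wrist_force: [-1.3, -0.3, -0.3]
finger_gap: -0.003
finger_force: 0.0
```

>>> {"name": "step_hand", "arguments": {"plan": "0,0,0,1,0 | 0,0,0,0,0 | 0,0,0,0,0"}}

```text
t: 14.83
tool_pos: [532.8, 33.5, 211.5]
eef_rot: [0.799, 0.601, 0.0, 0.0]
wrist_force: [-1.2, -0.5, 4.8]
finger_gap: 0.0
finger_force: 2.2
```

>>> {"name": "step_hand", "arguments": {"plan": "0,0,0,1,0 | 0,0,0,0,0 | 0,0,0,0,0"}}

```text
t: 15.08
tool_pos: [532.8, 33.5, 211.4]
eef_rot: [0.799, 0.601, -0.0, 0.0]
wrist_force: [-5.2, -0.8, 15.0]
finger_gap: -0.0
finger_force: 7.9
```

Top contact at 211.5 is as expected (18+20+173). More down, then forward.

>>> {"name": "step_hand", "arguments": {"plan": "0,0,1,1,0 | 0,0,0,0,0 | 0,0,0,0,0"}}

```text
t: 15.33
tool_pos: [533.1, 33.6, 211.4]
eef_rot: [0.799, 0.601, -0.001, 0.0]
wrist_force: [-10.1, -0.7, 30.1]
finger_gap: 0.001
finger_force: 14.9
```

>>> {"name": "step_hand", "arguments": {"plan": "0,0,2,0.5,0 | 0,0,0,0,0 | 0,0,0,0,0"}}

```text
t: 15.58
tool_pos: [533.8, 33.7, 211.3]
eef_rot: [0.799, 0.601, -0.002, -0.001]
wrist_force: [-18.1, 1.5, 41.4]
finger_gap: 0.0
finger_force: 20.6
```

>>> {"name": "step_hand", "arguments": {"plan": "0,0,2,0,0 | 0,0,0,0,0 | 0,0,0,0,0"}}

```text
t: 15.83
tool_pos: [534.5, 33.7, 211.3]
eef_rot: [0.799, 0.602, -0.003, -0.001]
wrist_force: [-23.0, 1.7, 47.6]
finger_gap: 0.001
finger_force: 23.4
```

>>> {"name": "step_hand", "arguments": {"plan": "0,0,2,-0.7,0 | 0,0,0,0,0 | 0,0,0,0,0"}}

```text
t: 16.08
tool_pos: [535.2, 33.6, 211.3]
eef_rot: [0.799, 0.602, -0.005, -0.002]
wrist_force: [-26.6, 2.6, 44.8]
finger_gap: 0.0
finger_force: 22.7
```

>>> {"name": "step_hand", "arguments": {"plan": "0,0,2,-0.5,0 | 0,0,0,0,0 | 0,0,0,0,0 | 0,0,0,0,0 | 0,0,0,0,0 | 0,0,0,0,0"}}

```text
t: 16.58
tool_pos: [536.6, 33.3, 211.3]
eef_rot: [0.798, 0.602, -0.005, -0.003]
wrist_force: [-25.7, 4.1, 41.2]
finger_gap: -0.005
finger_force: 21.0
```

Run:
```python
from h import *
c=ctrl.get_calibration("wrist");im=ctrl.snapshot("wrist");im2=ctrl.snapshot("side");im3=ctrl.snapshot("scene")
m=np.zeros((600,800,3),np.uint8)
m[:300,:400]=cv2.resize(im,(400,300));m[:,400:]=cv2.resize(im2[140:250,187:260],(400,600),interpolation=2)
m[300:,:400]=cv2.resize(im3[140:240,195:328],(400,300),interpolation=2)
cv2.imwrite("pics/f.png",m[:,:,::-1]);cv2.imwrite("pics/wf.png",im[:,:,::-1])
```

```text
(no output)
```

View pics/f.png

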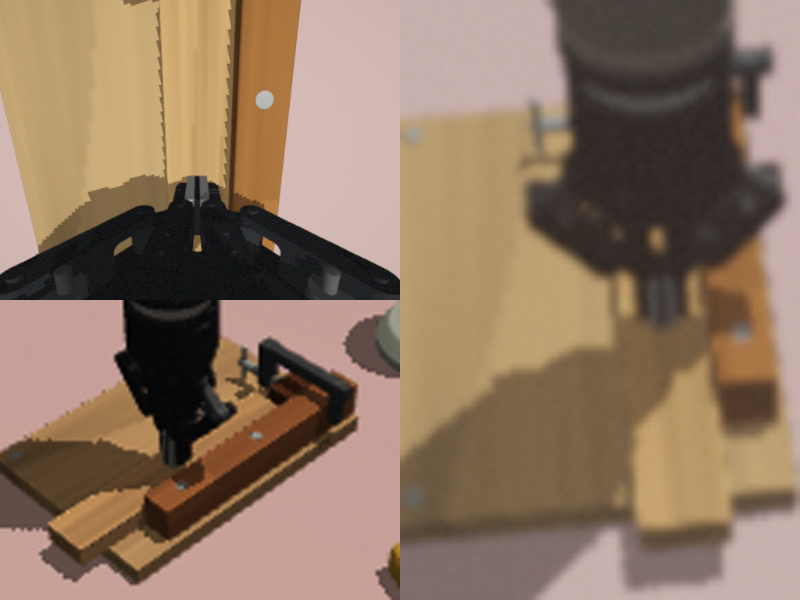

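The fingers press on the strip's top in front of the fence, with the strip beside the fence and its end overhanging. I'll check the strip's distance from the fence and its angle numerically.

>>> {"name": "step_hand", "arguments": {"plan": "0,0,0,0,0 | 0,0,0,0,0 | 0,0,0,0,0 | 0,0,0,0,0 | 0,0,0,0,0 | 0,0,0,0,0"}}

```text
t: 17.23
tool_pos: [536.6, 33.3, 211.3]
eef_rot: [0.798, 0.602, -0.005, -0.003]
wrist_force: [-26.8, 4.2, 41.8]
finger_gap: -0.0
finger_force: 21.0
```

Run:
```python
from h import *
c=ctrl.get_calibration("wrist");im=ctrl.snapshot("wrist").astype(int)
for y in (20,60,100,140,180):
    g=im[y-2:y+3].mean(0)[190:390].sum(1); d=g[2:]-g[:-2]
    i=[k for k in range(1,len(d)-1) if abs(d[k])>25 and abs(d[k])>=abs(d[k-1]) and abs(d[k])>abs(d[k+1])]
    print(y,[(k+191,int(d[k])) for k in i])
g=im[:40,240:275].mean(1).sum(1);print([int(v) for v in g])
```

```text
20 [(200, -146), (204, 198), (293, -175), (301, -137), (308, 115), (383, 223)]
60 [(202, -150), (206, 211), (291, -156), (299, -119), (307, 109), (378, 186)]
100 [(204, -159), (208, 199), (289, -119), (293, -54), (298, -139), (305, 118), (374, 217)]
140 [(207, -133), (210, 178), (288, -141), (297, -125), (303, 130), (333, 36), (337, 26), (343, -25), (370, 214)]
180 [(208, -156), (211, 159), (288, -172), (295, -133), (301, 128), (365, 195)]
[467, 467, 467, 466, 467, 467, 467, 468, 467, 468, 468, 468, 469, 468, 467, 468, 467, 468, 468, 468, 468, 469, 469, 468, 469, 469, 468, 470, 469, 471, 470, 470, 470, 471, 470, 472, 470, 471, 471, 471]
```

Run:
```python
from h import *
c=ctrl.get_calibration("wrist")
def ln(z,a,b): 
    A,B=plane(c,(a,20),z)[:2],plane(c,(b,180),z)[:2]; return A,B,np.arctan2(*(A-B)[::-1])
L=ln(38,204.,211.);Rr=ln(38,301.,295.);T=ln(54,308,301);F=ln(54,383,365)
print([round(k[2],4) for k in (L,Rr,T,F)])
u=np.array([np.cos(T[2]),np.sin(T[2])]);n=np.array([u[1],-u[0]])
for k in (L,Rr,F): print([(p-T[0])@n for p in k[:2]])
# free end, from side and scene at z=38
a=ctrl.get_calibration("scene");b=ctrl.get_calibration("side")
ia=ctrl.snapshot("scene");ib=ctrl.snapshot("side")
E=plane(c,(301,180),54)[:2]; B=np.array([542.9,-27.8]); print("perp of old fence end",(B-T[0])@n)
# side pic, mosaic scale 5.45: end of strip top (637,527),(730,530) ; scene mosaic 3.0075: (50,525),(80,552)
for p in ((637,527),(730,530)):
    P=plane(b,(187+(p[0]-400)/5.48,140+p[1]/5.4545),38)[:2];print("side",P,(P-B)@u,(P-T[0])@n)
for p in ((50,525),(80,552)):
    P=plane(a,(195+p[0]/3.0075,140+(p[1]-300)/3),38)[:2];print("scene",P,(P-B)@u,(P-T[0])@n)
P=plane(b,(187+(722-400)/5.48,140+383/5.4545),54)[:2];print("fence end side",(P-B)@u)
P=plane(a,(195+147/3.0075,140+(497-300)/3),54)[:2];print("fence end scene",(P-B)@u)
```

```text
[np.float64(1.2952), np.float64(1.2974), np.float64(1.2972), np.float64(1.2922)]
[np.float64(-43.900295486962484), np.float64(-44.04473714087659)]
[np.float64(-0.4612033902192798), np.float64(-0.4410143301309692)]
[np.float64(29.613985324747745), np.float64(29.292680668262914)]
perp of old fence end 2.728248260689693
side [480.77691084 -83.67016332] -70.578633462718 -41.986512783187464
side [ 519.99531499 -101.81346574] -77.44936624846879 0.6755977874929655
scene [485.23093937 -83.46059318] -69.17329042106125 -37.754810909475815
scene [524.5882776  -96.38648159] -70.98316200448983 3.631213648077885
fence end side -2.8356295613323277
fence end scene -0.3102976962380669
```

The strip is flush with the fence (edges at -44.0 and -0.45 mm, angle within 0.002 rad). Its free end is still where it was when it touched the stop, and the push is steady.

```bash
python3 -c "
from station import ctrl
print(ctrl.job_done())"
```

```text
the job is handed in; nothing more can be done
None
```

The job is handed in with the strip pressed on its top at about 42 N down and 27 N forward: flush to the fence, its end against the stop as far as I could measure, the other end overhanging about 70 mm, and no verdict returned.

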